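# Strip the press tooling and lay it out

## Task

Take apart the stack of press tooling on the blue stand, one piece at a time from the top down, and set each piece gently upright in the middle of the plate whose black inlay has its shape and size: the punch on the small round inlay, the round die on the larger round one, then the hexagonal holder and the square block on theirs. Leave the clear guard cup standing where it is.

Things in the scene. Friction and masses are not known exactly. Their poses are not given: they have to be found in the camera images.
- punch_center (a point): Punch, the topmost piece of the stack: upright plain bright steel pin, 22 mm diameter, straight for its lower 28 mm, then a tapered nose; 36 mm tall, about 0.1 kg. The point lies on its axis half-way up (18 mm above its underside), z up.
- disc_center (a point): Round die, second from the top of the stack: plain dark steel cylinder with flat faces, 40 mm diameter, 30 mm tall, about 0.28 kg. The point is its centre (15 mm above its underside), z up.
- hexnut_center (a point): Hexagonal holder, third from the top of the stack: plain solid bright steel hexagonal prism, 50 mm across flats (58 mm across corners), 30 mm tall, about 0.46 kg. The point is its centre (15 mm above its underside), z up; one pair of flats faces +x and -x of its own frame, the other pairs are turned by 60 and 120 degrees.
- block_center (a point): Square block, the bottom piece of the stack: plain dark steel, 62 x 62 mm, 30 mm tall, four small bright screws at the corners of its top, about 0.75 kg. The point is its centre (15 mm above its underside), z up, x and y square to its sides.
- stand_top (a point): Blue painted steel stand, fixed to the table, on which the stack stands at the start: 110 x 110 mm foot 12 mm high with an 80 x 80 mm step, 20 mm high in all. The point is the centre of its top face. The four pieces lie loose on one another with flat faces (nothing interlocks), each roughly central on the one below and at its own yaw; top of the stack about 146 mm above the table.
- pad_punch_top (a point): Fixed put-down plate: flat aluminium, 100 x 100 x 6 mm, with a flush black rubber inlay in its middle, a small disc of 46 mm diameter: the punch's place. This point lies at the centre of its top face, z up, x and y along the plate's sides.
- pad_disc_top (a point): Fixed put-down plate: flat aluminium, 100 x 100 x 6 mm, with a flush black rubber inlay in its middle, a larger disc of 64 mm diameter: the round die's place. This point lies at the centre of its top face, z up, x and y along the plate's sides.
- pad_hex_top (a point): Fixed put-down plate: flat aluminium, 100 x 100 x 6 mm, with a flush black rubber inlay in its middle, a hexagon 74 mm across flats: the hexagonal holder's place. This point lies at the centre of its top face, z up, x and y along the plate's sides.
- pad_square_top (a point): Fixed put-down plate: flat aluminium, 100 x 100 x 6 mm, with a flush black rubber inlay in its middle, a square of 86 x 86 mm: the square block's place. This point lies at the centre of its top face, z up, x and y along the plate's sides.
- guard_center (a point): Open guard cup of clear, slightly milky plastic with a black rubber band round its foot, standing loose on the table among the plates: 72 mm diameter at the rim, 62 mm tall, 0.09 kg. The point is on its axis half-way up. Not to be disturbed.
Mind the look-alikes: they are no part of the job. Leave any green look-alike of the part that bears block_center alone.

How it is judged:
By the outcome, as a careful person would: the job done as asked, in the order asked, and still so for the second after the job is handed in, with the robot touching nothing.
It also fails if it takes over 131 s, if anything falls off the work surface, if the arm or the gripper's body presses on something with over 40 N, if the wrist force passes 120 N, or if a joint passes its speed limit or range.

## Robot

A 6-joint arm with a two-finger parallel gripper is mounted at the origin on the work surface. World frame = base frame: x ahead of the robot, y to its left, z up, the work surface at z = 0. Lengths are in m, angles in rad, forces in N, time in s.
With the tool pointing down it reaches from about 0.375 to 0.975 m from the base axis. Payload 3.8 kg.
Tool frame: the origin (TCP) lies midway between the tips of the shut fingers; the grasp point (between the pads) lies 19 mm behind it; z points along the fingers, y is the line along which they close (so a half turn about z gives the same grasp; the last joint's range is limited). The gripper opens to 85 mm and grips with 20 to 120 N. Pads are 22 mm wide; open, the fingers measure 114 mm over their backs; the gripper's body (76 mm by 85 mm) begins 54 mm behind the grasp point. The pads swing forward as they close: fully open they stand 13 mm farther back than shut.
Start: joints at [-0.037, 0.264, 1.604, -0, 1.274, -0.037], TCP at [0.675, -0, 0.231] pointing down, gripper open.
Joint ranges: [-2.63, 2.63], [-0.94, 2.18], [0.31, 2.57], [-1.31, 4.45], [0, 2.66], [-2.55, 2.55]. Speed limits (rad/s): [2.57, 2.57, 3.14, 3.14, 3.14, 3.14].

## Interface

Orientations are given as a rotation vector (axis times angle).
In Python, from workcell import sensors, viewer, job gives the robot as it stands.
- The arm moves only by the shell command python3 -m inch 'ROWS' [FORCE]. ROWS is JSON, one flat list of numbers, 7 for each row, row after row: the shift along the tool's x, y, z in mm, then the turn, a rotation vector about the tool's x, y, z in degrees, then the finger opening in mm, from 0 to 85.4. A call has exactly 8 rows; each row shifts and turns the commanded pose from where the row before left it, along the tool's axes as they then stand; what a row does not reach is not made up. A row lasts 1/10 s, in which the tool goes at most 50 mm and 8.59 degrees, less where a joint would pass 70% of its speed; a pose out of reach is approached as far as the arm can. A call is refused whole if a number of a shift passes 50 or a number of a turn 8.59, either way. A call with a gripper value outside its range is refused whole. The fingers move at their own pace and stop on an object; FORCE is the grip in N (left out, the last holds). Time passes only in rows, so rows that do not move let the fingers close, or fill a call up. It gives the time, the measured TCP pose, the force, the opening and the grip force at its end, in the units of the state.
- sensors.read_state(): the state, without advancing time (a new reading comes with each control period).
- viewer.read_camera(name): name is "scene" or "side" or "wrist"; returns the picture (480x640x3 uint8, red, green, blue); there is no depth.
- viewer.camera_params(name): a dict with "K" (3x3 intrinsics, pixels), "world_to_cam" (4x4, takes a point from world to camera coordinates). Camera axes: x right, y down, z forward; pixel columns grow to the right and rows downward; lengths in m; the calibration is good to about 2 mm. A picture is of the moment at which its call begins: read the wrist's pose just before it. camera_params takes no time and is no camera call; for the wrist camera it gives the pose at the moment of the call.
- job.finish_job(): hands the job in; it is judged then, once.
The state is a dict: "time": time; "q": joint angles; "joint_vel": joint speeds; "joint_torque": joint torques, N m; "tool_pos": TCP position; "tcp_rot": TCP orientation; "wrist_force": force on the tool from outside, world axes, zero at the start; "torque": the same for the moment, N m; "width": opening from 0.0 (shut) to 1.0 (fully open); "grip_force": force on a finger pad.
Only numpy, scipy, OpenCV 4.12 (cv2) and the standard library are available. Lean on these libraries where they do the work, as an engineer would, in place of code of your own. Each camera call takes 0.05 s, during which the arm holds its last target. There are 200 camera calls.

## Working session

There is one attempt and no reset: what is moved stays moved. The work goes in short steps, Python scripts to look and compute and a shell command to move; the robot and the scene stay as the last step left them, time stands still between calls to the robot, and variables do not carry over. Pictures are saved under pics/ and viewed, at most 18 in all, crops included, and the job is handed in when it is done.

```bash
mkdir -p pics; ls; cat > h.py <<'E'
import numpy as np, cv2
from workcell import sensors, viewer, job
from scipy.spatial.transform import Rotation as R
def snap(cam,name,crop=None,scale=1):
    P=viewer.camera_params(cam); im=viewer.read_camera(cam); cv2.imwrite(f'pics/{name}_full.png',im[...,::-1])
    np.savez(f'pics/{name}.npz',K=P['K'],T=P['world_to_cam'])
    return im
def ray(name,u,v,z):
    d=np.load(f'pics/{name}.npz');K,T=d['K'],d['T']
    r=T[:3,:3].T@np.linalg.inv(K)@[u,v,1]; c=-T[:3,:3].T@T[:3,3]
    return c+r*(z-c[2])/r[2]
def proj(name,p):
    d=np.load(f'pics/{name}.npz');c=d['T'][:3,:3]@p+d['T'][:3,3];q=d['K']@c;return q[:2]/q[2]
E
python3 - <<'E'
from h import *
for c in ['scene','side','wrist']:
    snap(c,c+'0')
    P=np.load(f'pics/{c}0.npz');print(c,P['K'][0,0],-P['T'][:3,:3].T@P['T'][:3,3])
s=sensors.read_state();print(s)
E
```

```text
pics
scene 474.97286808930124 [1.23840428 0.18504936 0.84692644]
side 501.05420469998836 [-0.16605104 -0.68655205  0.83732672]
wrist 409.51013163321653 [0.67307823 0.0760517  0.37277634]
{'time': 0.15, 'q': array([-3.68828571e-02,  2.64588843e-01,  1.60506348e+00,  2.75668312e-06,
        1.27369938e+00, -3.69174521e-02]), 'joint_vel': array([-5.48698736e-04, -1.49641975e-03, -6.81887729e-03,  8.38888465e-04,
       -8.22155132e-05,  4.83681539e-04]), 'joint_torque': array([-4.44535381e-04, -5.15905774e+01, -3.67958951e+01, -2.06692371e-04,
        8.09489022e-03,  2.50629785e-05]), 'tool_pos': array([6.74432978e-01, 3.15621992e-05, 2.30240419e-01]), 'tcp_rot': array([-2.22049092e+00, -2.22056594e+00,  1.87659969e-03]), 'wrist_force': array([-0.14879014,  0.4758906 , -0.17967737]), 'torque': array([-2.91849550e-02,  8.94988646e-03,  2.59537725e-05]), 'grip_force': 0.0, 'width': 1.0015577708525398}
```

View pics/scene0_full.png

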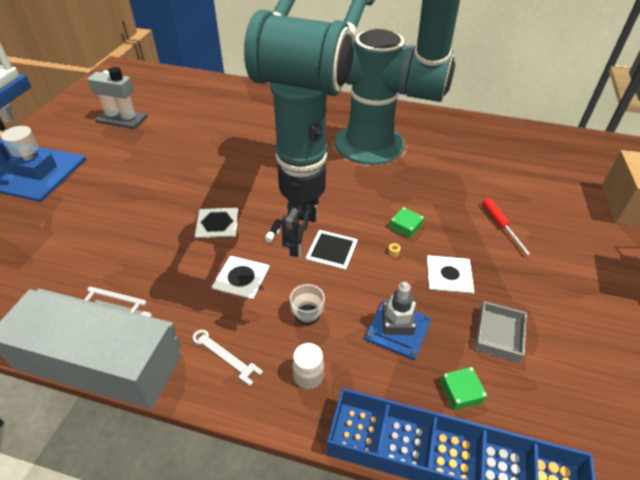

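View pics/side0_full.png

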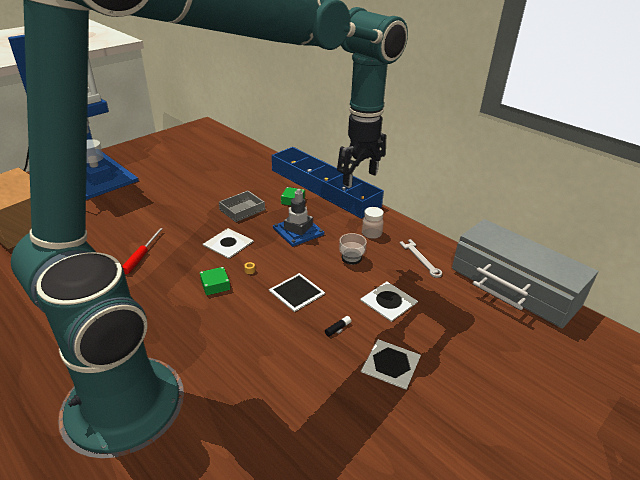

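View pics/wrist0_full.png

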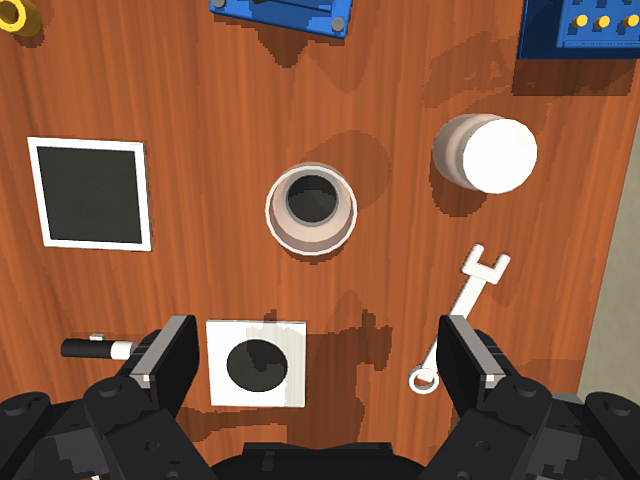

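The scene shows these:

- **Stack:** on the blue stand at (400,325).
- **Plates:** punch (450,273), round die (241,276), hex (217,222) and square (332,249).
- **Guard cup:** clear, at (307,304). The white bottle at (308,366) is something else.
- **Look-alikes:** two green blocks at (407,222) and (465,387), to be left alone.

Next I'll locate the inlays from the scene and side views, then refine with the wrist camera.

```bash
cat >> h.py <<'E'
def plate(name,u,v,zt=0.006):
    """dark inlay around pixel (u,v): world centre by ray-casting the contour, yaw of its min rect"""
    im=cv2.imread(f'pics/{name}_full.png'); g=im.max(2)
    m=(g<75).astype(np.uint8); n,l,st,c=cv2.connectedComponentsWithStats(m)
    k=l[v,u]; cs,_=cv2.findContours((l==k).astype(np.uint8),cv2.RETR_EXTERNAL,cv2.CHAIN_APPROX_NONE)
    W=np.array([ray(name,*p[0],zt)[:2] for p in max(cs,key=len)])
    M=cv2.moments((W*1e4).astype(np.float32)); r=cv2.minAreaRect((W*1e4).astype(np.float32))
    return (M['m10']/M['m00']/1e4,M['m01']/M['m00']/1e4),np.array(r[1])/1e4,r[2]
E
python3 - <<'E'
from h import *
np.set_printoptions(precision=4,suppress=True)
for n,l in dict(scene0=dict(sq=(332,249),pu=(450,272),di=(241,276),hx=(217,222)),side0=dict(sq=(298,291),pu=(228,242),di=(388,299),hx=(391,362)),wrist0=dict(sq=(95,195),di=(257,365))).items():
    for k,p in l.items(): print(n,k,*plate(n,*p))
print(ray('scene0',400,328,.02),ray('scene0',404,287,.146),ray('side0',298,190,.146))
print('cup',ray('scene0',307,310,.0),ray('side0',352,255,.0),ray('wrist0',311,195,.0))
im=cv2.imread('pics/scene0_full.png')[260:370,350:460];im2=cv2.imread('pics/side0_full.png')[170:260,250:360]
cv2.imwrite('pics/c1.png',np.hstack([cv2.resize(im,(400,400),interpolation=2),cv2.resize(im2,(400,400),interpolation=2)]))
E
```

```text
scene0 sq (0.46958231023452945, 0.0037833147447873367) [0.0772 0.0743] 86.9727554321289
scene0 pu (0.46751707727020037, 0.2872851698187999) [0.035  0.0326] 45.9607048034668
scene0 di (0.6126995044265348, -0.17377282090798565) [0.0545 0.0535] 56.82053756713867
scene0 hx (0.4617055455877303, -0.30307186090201105) [0.0628 0.0737] 16.546403884887695
side0 sq (0.46820528420802004, 0.005268059068593214) [0.0841 0.0841] 87.05982208251953
side0 pu (0.466127551778012, 0.28916474701727934) [0.0382 0.0425] 47.41054153442383
side0 di (0.6117239931624107, -0.17167883908371157) [0.0612 0.0605] 59.4529914855957
side0 hx (0.4612027024185767, -0.3011146213472214) [0.0727 0.0813] 79.3725814819336
wrist0 sq (0.4660913759910347, 0.0050591816313848405) [0.0848 0.0848] 87.17565155029297
wrist0 di (0.6088605966844466, -0.17310695142160157) [0.0616 0.0611] 0.04931822419166565
[0.6609 0.2005 0.02  ] [0.656  0.1907 0.146 ] [0.6434 0.1898 0.146 ]
cup [ 0.6575 -0.0014  0.    ] [0.6839 0.0144 0.    ] [0.6661 0.005  0.    ]
```

View pics/c1.png

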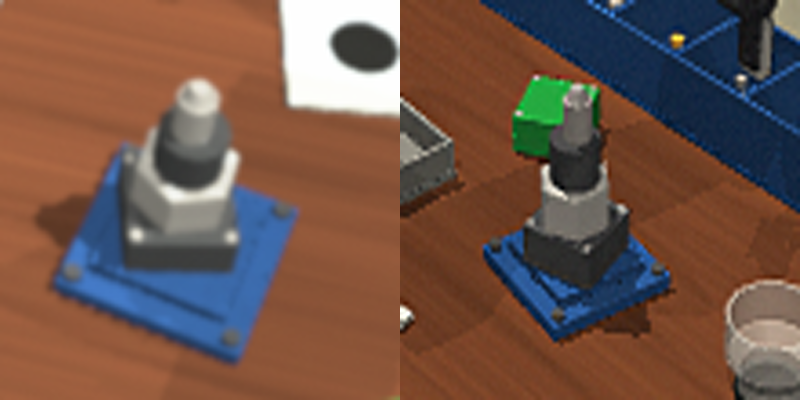

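The crops confirm the stack: punch on die on hex on dark block with bright screws, on the blue stand. The green blocks are separate. I'll bring the wrist camera over the stack.

```bash
python3 -m inch '[30,-5,0,0,0,0,85, 40,-10,0,0,0,0,85, 30,-5,0,0,0,0,85, 20,0,0,0,0,0,85, 0,0,0,0,0,0,85, 0,0,0,0,0,0,85, 0,0,0,0,0,0,85, 0,0,0,0,0,0,85]' 40
python3 - <<'E'
from h import *
snap('wrist','w1'); d=np.load('pics/w1.npz');print(d['T'],proj('w1',[.65,.195,.146]))
E
```

```text
time: 0.95
tool_pos: [0.6553, 0.1187, 0.2312]
tcp_rot: [2.223, 2.22, -0.001]
wrist_force: [0.4, -0.3, 0.9]
width: 0.997
grip_force: 0.0
[[ 0.99999667 -0.00233696 -0.00109872 -0.65296784]
 [-0.00190367 -0.95461616  0.29783278  0.07590963]
 [-0.00174488 -0.29782969 -0.95461743  0.41604534]
 [ 0.          0.          0.          1.        ]] [310.47218848 113.64476745]
```

View pics/w1_full.png

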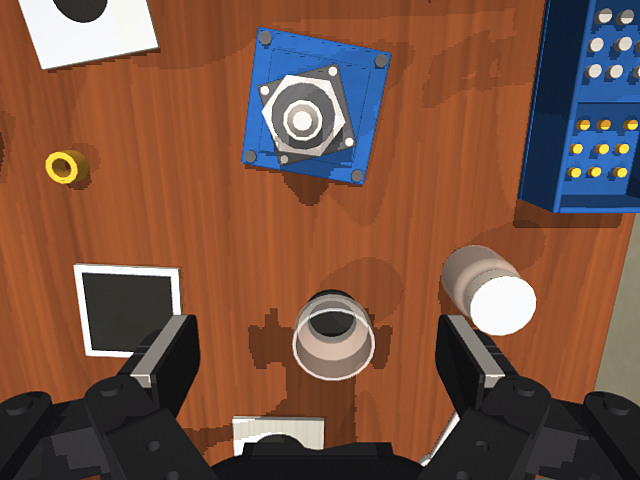

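The stack is at about (301,120) in this view. I'll enlarge it to read the edges.

```bash
python3 - <<'E'
from h import *
im=cv2.imread('pics/w1_full.png')[60:175,245:365]
cv2.imwrite('pics/c2.png',cv2.resize(im,None,fx=5,fy=5,interpolation=cv2.INTER_CUBIC))
E
```

```text
(no output)
```

View pics/c2.png

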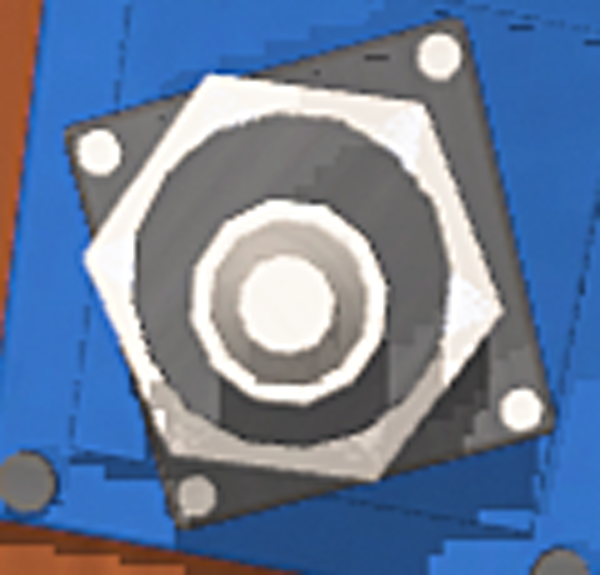

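The crop shows all four tops clearly. Converting the edge points to world positions:

```bash
cat > m.py <<'E'
from h import *
np.set_printoptions(precision=4,suppress=True)
f=lambda p,z:ray('w1',245+p[0]/5-.4,60+p[1]/5-.4,z)
E
python3 - <<'E'
from m import *
print('nose',f((287,304),.146),'shoulder',f((288,301),.138),'disc',f((292,280),.11), 'dia',f((450,280),.11)-f((134,280),.11))
h=np.array([f(p,.08) for p in [(208,73),(423,103),(502,308),(378,482),(175,447),(85,257)]])[:,:2]
b=np.array([f(p,.05) for p in [(66,130),(460,17),(553,430),(183,527)]])[:,:2]
for n,P in(('hex',h),('blk',b)):
    c=(P.max(0)+P.min(0))/2; N=len(P)
    c=cv2.minEnclosingCircle((P*1e4).astype(np.float32)); 
    E=np.roll(P,-1,0)-P; a=np.degrees(np.arctan2(E[:,1],E[:,0]))
    print(n,P.mean(0),c[0][0]/1e4,c[0][1]/1e4,c[1]/1e4,'edge angles',a,'len',np.linalg.norm(E,axis=1))
E
```

```text
nose [0.6455 0.1916 0.146 ] shoulder [0.6453 0.1918 0.138 ] disc [0.6448 0.1939 0.11  ] dia [ 0.0389 -0.0001  0.    ]
hex [0.6442 0.1936] 0.644217724609375 0.1933416015625 0.029129708862304687 edge angles [  -7.546   -67.2629 -125.9817  170.2529  114.4179   53.2816] len [0.0289 0.0286 0.0291 0.0289 0.0279 0.0291]
blk [0.6463 0.1934] 0.64627294921875 0.19344947509765625 0.042587704467773435 edge angles [  14.7254  -75.6511 -165.6768  105.0615] len [0.0601 0.0607 0.0594 0.0603]
```

```bash
python3 -m inch '[25,-4,0,0,0,0,70, 25,-4,0,0,0,0,50, 23,-2,0,0,0,0,50, 0,0,30,0,0,0,50, 0,0,30,0,0,0,50, 0,0,20,0,0,0,50, 0,0,10,0,0,0,50, 0,0,0,0,0,0,50]' 40
python3 -c "
from h import *
snap('wrist','w2')"
```

```text
time: 1.8
tool_pos: [0.6439, 0.1921, 0.1392]
tcp_rot: [-2.221, -2.219, 0.005]
wrist_force: [0.0, 1.0, -0.0]
width: 0.585
grip_force: 0.0
```

View pics/w2_full.png

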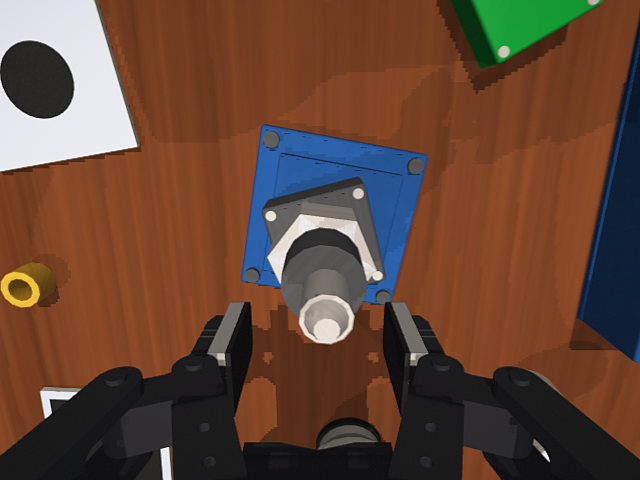

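Punch nose is at about (327,328), with the finger tips at columns 250 and 385, so they straddle it with an offset to check.

```bash
python3 -c "
from h import *
print(sensors.read_state()['tool_pos'])
print(ray('w2',327,331,.146),ray('w2',325.5,321,.138), ray('w2',58/1.,0,.0)[:2])
for z in(.146,.139): print(proj('w2',[.6439,.1921,z]))
print(plate('w2',37,79))"
```

```text
[0.64499557 0.19242852 0.14099654]
[0.64584434 0.19084207 0.146     ] [0.64540392 0.19069134 0.138     ] [0.4835619  0.33474625]
[321.79360879 327.9905835 ]
[321.68227296 318.99052542]
((0.4649307423509688, 0.2886644170084234), array([0.04463324, 0.04507817]), 89.90015411376953)
```

```bash
python3 -m inch '[-1,0.5,10,0,0,0,50, 0,0,10,0,0,0,50, 0,0,9,0,0,0,50, 0,0,0,0,0,0,50, 0,0,0,0,0,0,30, 0,0,0,0,0,0,15, 0,0,0,0,0,0,15, 0,0,0,0,0,0,15]' 40
python3 -m inch '[0,0,0,0,0,0,15, 0,0,0,0,0,0,15, 0,0,-3,0,0,0,15, 0,0,-10,0,0,0,15, 0,0,-20,0,0,0,15, 0,0,-20,0,0,0,15, 0,0,0,0,0,0,15, 0,0,0,0,0,0,15]'
```

```text
time: 2.65
tool_pos: [0.6459, 0.1922, 0.1128]
tcp_rot: [2.221, 2.221, 0.001]
wrist_force: [-0.0, -0.0, -0.8]
width: 0.242
grip_force: 39.2
time: 3.45
tool_pos: [0.6459, 0.1921, 0.166]
tcp_rot: [2.221, 2.221, 0.002]
wrist_force: [0.5, -0.7, -1.6]
width: 0.239
grip_force: 39.2
```

Punch is held. I'll carry it to the small round plate.

```bash
python3 -m inch '[15,-25,0,0,0,0,15, 20,-40,0,0,0,0,15, 20,-40,0,0,0,0,15, 20,-40,0,0,0,0,15, 15,-25,0,0,0,0,15, 7,-10,10,0,0,0,15, 0,0,20,0,0,0,15, 0,0,30,0,0,0,15]'
python3 -m inch '[0,0,30,0,0,0,15, 0,0,25,0,0,0,15, 0,0,12,0,0,0,15, 0,0,5,0,0,0,15, 0,0,0,0,0,0,15, 0,0,0,0,0,0,15, 0,0,0,0,0,0,15, 0,0,0,0,0,0,15]'
python3 -c "
from h import *
snap('wrist','w3');i=cv2.imread('pics/w3_full.png')[220:480,180:480];cv2.imwrite('pics/c3.png',cv2.resize(i,(690,598)))
snap('scene','s3');snap('side','d3')"
```

```text
time: 4.25
tool_pos: [0.4665, 0.2898, 0.1053]
tcp_rot: [2.219, 2.222, 0.005]
wrist_force: [0.7, 1.1, -0.6]
width: 0.24
grip_force: 39.3
time: 5.05
tool_pos: [0.4665, 0.2896, 0.0346]
tcp_rot: [2.221, 2.221, 0.004]
wrist_force: [-0.3, 1.2, -0.1]
width: 0.242
grip_force: 39.3
```

View pics/c3.png

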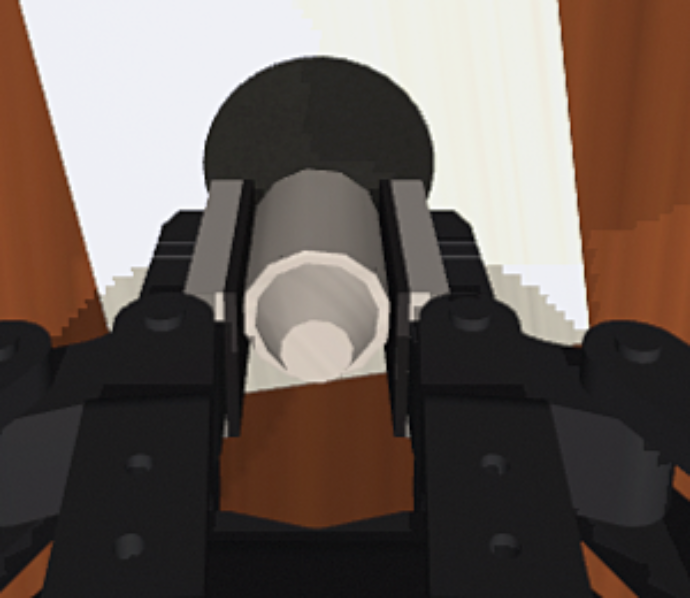

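The punch is held upright over its plate. Now I'll compute its offset from the inlay centre.

```bash
python3 -c "
from h import *
f=lambda x,y,z:ray('w3',180+x/2.3-.3,220+y/2.3-.3,z)
L,Rr,T=f(203,160,.006),f(434,160,.006),f(318,55,.006);print(L,Rr,T,'centre',(L+Rr)[0]/2,T[1]-.023)
print('nose',f(317,349,.0678),'sh',f(245,310,.0598),f(390,310,.0598),f(317,250,.0598))
print(proj('w3',[.4665,.2896,.0678]))
"
```

```text
[0.44234558 0.28961688 0.006     ] [0.48799844 0.28955071 0.006     ] [0.46507845 0.31134272 0.006     ] centre 0.465172010674774 0.288342720731276
nose [0.46475669 0.28919207 0.0678    ] sh [0.45448352 0.29011751 0.0598    ] [0.47520599 0.29008271 0.0598    ] [0.46477914 0.2997095  0.0598    ]
[323.14131253 370.29893477]
```

Within 1 mm, so I'll lower it.

```bash
python3 -m inch '[-0.5,0.3,8,0,0,0,15, 0,0,7,0,0,0,15, 0,0,5,0,0,0,15, 0,0,3,0,0,0,15, 0,0,1.5,0,0,0,15, 0,0,0,0,0,0,15, 0,0,0,0,0,0,15, 0,0,0,0,0,0,15]'
python3 -m inch '[0,0,0.3,0,0,0,15, 0,0,0.3,0,0,0,15, 0,0,0.3,0,0,0,15, 0,0,0.2,0,0,0,15, 0,0,0,0,0,0,15, 0,0,0,0,0,0,15, 0,0,0,0,0,0,15, 0,0,0,0,0,0,15]'
```

```text
time: 6.0
tool_pos: [0.4656, 0.2884, 0.0088]
tcp_rot: [-2.221, -2.221, 0.001]
wrist_force: [-2.4, -1.3, 2.1]
width: 0.245
grip_force: 39.7
time: 6.8
tool_pos: [0.4656, 0.2884, 0.0087]
tcp_rot: [-2.221, -2.221, 0.001]
wrist_force: [-5.0, -3.1, 10.5]
width: 0.24
grip_force: 40.3
```

It's in contact with the plate. Release and rise.

```bash
python3 -m inch '[0,0,-0.4,0,0,0,22, 0,0,0,0,0,0,25, 0,0,0,0,0,0,30, 0,0,0,0,0,0,40, 0,0,0,0,0,0,50, 0,0,0,0,0,0,55, 0,0,-5,0,0,0,60, 0,0,-15,0,0,0,60]'
python3 -m inch '[0,0,-30,0,0,0,60, 0,0,-40,0,0,0,60, 0,0,-40,0,0,0,60, -20,40,-20,0,0,0,60, -40,50,0,0,0,0,60, -30,45,0,0,0,0,60, -40,30,0,0,0,0,60, -20,15,0,0,0,0,60]'
python3 -c "
from h import *
snap('wrist','w4');a=snap('scene','s4');
i=cv2.imread('pics/w4_full.png');j=cv2.imread('pics/s4_full.png')[245:365,360:490]
cv2.imwrite('pics/c4.png',np.hstack([cv2.resize(i,(480,360)),cv2.resize(j,(320,360))]))
print(sensors.read_state()['tool_pos'])"
```

```text
time: 7.6
tool_pos: [0.4644, 0.2877, 0.0272]
tcp_rot: [-2.221, -2.221, 0.005]
wrist_force: [0.3, 0.1, 0.7]
width: 0.699
grip_force: 0.0
time: 8.4
tool_pos: [0.6344, 0.1465, 0.1601]
tcp_rot: [2.222, 2.217, 0.003]
wrist_force: [0.2, 0.6, 0.4]
width: 0.706
grip_force: 0.0
[0.63396725 0.14637616 0.15963082]
```

View pics/c4.png

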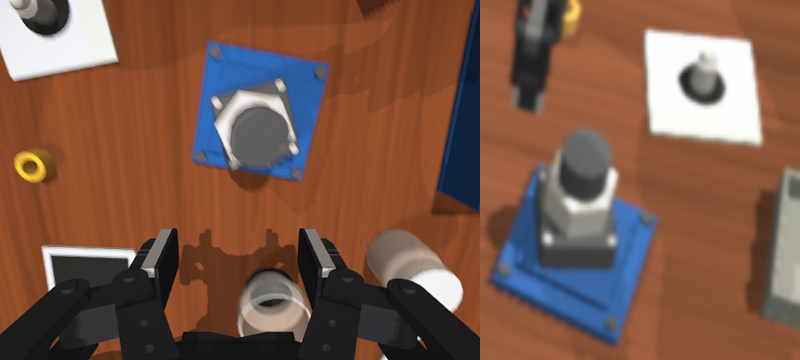

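The punch stands in its inlay. The die top is at about (262,136) in the left half, which is (349,181) in the full frame. TCP to die offset:

```bash
python3 -c "
from h import *
print(ray('w4',349.3,181.3,.11),ray('w4',308,181,.11),ray('w4',391,181,.11))
im=cv2.imread('pics/w4_full.png',0);c=cv2.HoughCircles(cv2.medianBlur(im[110:250,270:430],3),cv2.HOUGH_GRADIENT,1,200,param1=100,param2=10,minRadius=36,maxRadius=46);print(c);c=c[0,0];print(ray('w4',270+c[0],110+c[1],.11))"
```

```text
[0.64794905 0.19225657 0.11      ] [0.62848651 0.19246152 0.11      ] [0.66760293 0.19233414 0.11      ]
[[[74.5 77.5 45.4]]]
[0.64573624 0.1893241  0.11      ]
```

```bash
python3 -m inch '[20,6,0,0,0,0,60, 20,6,0,0,0,0,60, 6,0,0,0,0,0,60, 0,0,15,0,0,0,60, 0,0,10,0,0,0,60, 0,0,0,0,0,0,60, 0,0,0,0,0,0,60, 0,0,0,0,0,0,60]'
python3 -c "
from h import *
snap('wrist','w5')
i=cv2.imread('pics/w5_full.png')[190:440,220:420];cv2.imwrite('pics/c5.png',cv2.resize(i,(480,600)))
print(sensors.read_state()['tool_pos'])"
```

```text
time: 9.3
tool_pos: [0.6435, 0.1951, 0.1331]
tcp_rot: [2.222, 2.221, -0.0]
wrist_force: [0.8, 1.5, 0.1]
width: 0.704
grip_force: 0.0
[0.64375269 0.19518636 0.1334927 ]
```

View pics/c5.png

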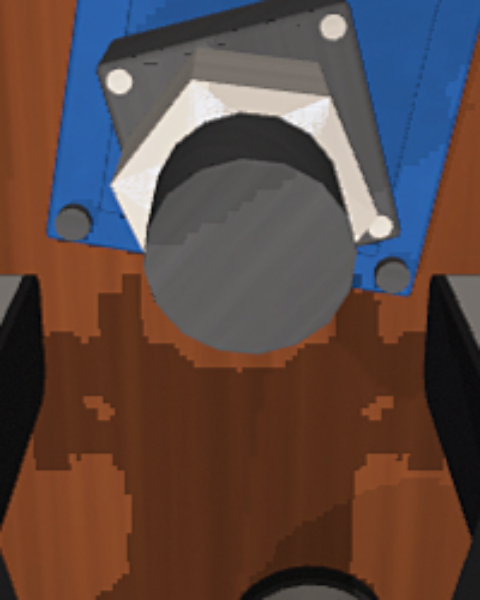

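```bash
python3 -c "
from h import *
f=lambda x,y,z:ray('w5',220+x/2.4-.3,190+y/2.4-.3,z)
print(f(250.5,256,.11),f(356,256,.11)-f(145,256,.11),f(250,158,.11)-f(250,354,.11))
print((f(250.5,158,.11)+f(250.5,354,.11))/2)"
```

```text
[0.64472819 0.19416639 0.11      ] [ 3.89014768e-02 -3.78457069e-05  0.00000000e+00] [-0.00013405  0.03953604  0.        ]
[0.64473046 0.19352543 0.11      ]
```

```bash
python3 -m inch '[-1.3,1,15,0,0,0,60, 0,0,17,0,0,0,60, 0,0,12,0,0,0,60, 0,0,5,0,0,0,60, 0,0,1.5,0,0,0,50, 0,0,0,0,0,0,40, 0,0,0,0,0,0,35, 0,0,0,0,0,0,33]' 50
python3 -m inch '[0,0,0,0,0,0,33, 0,0,0,0,0,0,33, 0,0,-3,0,0,0,33, 0,0,-10,0,0,0,33, 0,0,-20,0,0,0,33, 0,0,-30,0,0,0,33, 0,0,-20,0,0,0,33, 0,0,0,0,0,0,33]'
```

```text
time: 10.15
tool_pos: [0.6444, 0.1943, 0.0827]
tcp_rot: [-2.221, -2.221, -0.0]
wrist_force: [-0.7, 0.1, -3.4]
width: 0.454
grip_force: 50.4
time: 10.95
tool_pos: [0.6476, 0.1951, 0.1713]
tcp_rot: [2.218, 2.218, 0.013]
wrist_force: [0.6, 0.2, -2.2]
width: 0.452
grip_force: 50.7
```

Die is held. Carry it to the larger round plate.

```bash
python3 -m inch '[-20,0,0,0,0,0,33, -40,-4,0,0,0,0,33, -50,-6,0,0,0,0,33, -50,-6,0,0,0,0,33, -50,-6,0,0,0,0,33, -50,-6,0,0,0,0,33, -50,-6,0,0,0,0,33, -38,-2,0,0,0,0,33]'
python3 -m inch '[-20,0,0,0,0,0,33, 0,0,15,0,0,0,33, 0,0,30,0,0,0,33, 0,0,40,0,0,0,33, 0,0,30,0,0,0,33, 0,0,10,0,0,0,33, 0,0,5,0,0,0,33, 0,0,0,0,0,0,33]'
python3 -m inch '[0,0,0,0,0,0,33, 0,0,0,0,0,0,33, 0,0,0,0,0,0,33, 0,0,0,0,0,0,33, 0,0,0,0,0,0,33, 0,0,0,0,0,0,33, 0,0,0,0,0,0,33, 0,0,0,0,0,0,33]'
python3 -c "
from h import *
print(sensors.read_state()['tool_pos'])
snap('wrist','w6');i=cv2.imread('pics/w6_full.png')[220:480,180:480];cv2.imwrite('pics/c6.png',cv2.resize(i,(690,598)))"
```

```text
time: 11.75
tool_pos: [0.6061, -0.1554, 0.1637]
tcp_rot: [-2.222, -2.218, 0.004]
wrist_force: [0.7, 0.2, -3.0]
width: 0.453
grip_force: 50.7
time: 12.55
tool_pos: [0.6086, -0.1717, 0.0353]
tcp_rot: [-2.221, -2.221, 0.0]
wrist_force: [0.1, -0.1, -2.9]
width: 0.455
grip_force: 50.8
time: 13.35
tool_pos: [0.6086, -0.172, 0.0355]
tcp_rot: [-2.221, -2.221, 0.0]
wrist_force: [-0.1, 0.3, -2.0]
width: 0.452
grip_force: 50.8
[ 0.60858347 -0.17198575  0.03551665]
```

View pics/c6.png

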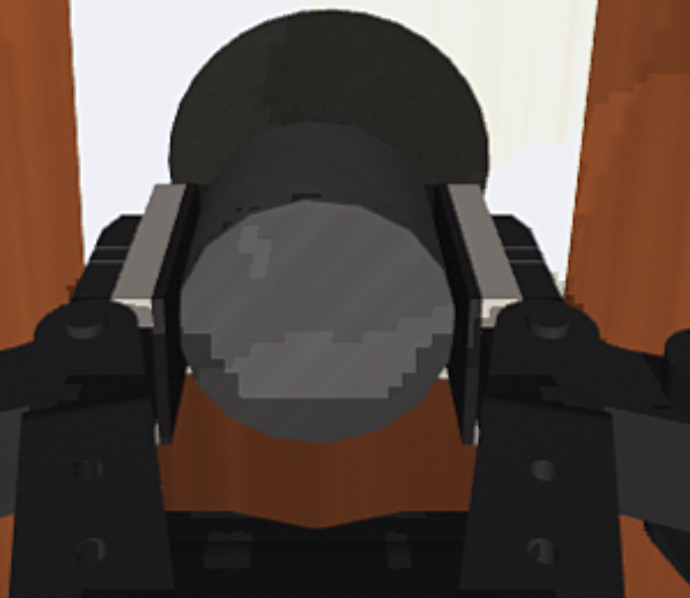

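```bash
python3 -c "
from h import *
f=lambda x,y,z:ray('w6',180+x/2.3-.3,220+y/2.3-.3,z)
L,Rr,T=f(168,160,.006),f(489,160,.006),f(328,10,.006);print('inlay',(L+Rr)[0]/2,T[1]-.032,(Rr-L)[0], 'ymax row',L[1])
t=.0628;print('disc',(f(180,320,t)+f(455,320,t))/2,(f(317,202,t)+f(317,441,t))/2)"
```

```text
inlay 0.6092019266592235 -0.17355859820569006 0.06377580930091886 ymax row -0.1723452296749394
disc [ 0.60701644 -0.17165119  0.0628    ] [ 0.60694891 -0.17273717  0.0628    ]
```

```bash
python3 -m inch '[-0.8,2.2,8,0,0,0,33, 0,0,8,0,0,0,33, 0,0,5,0,0,0,33, 0,0,3,0,0,0,33, 0,0,1.5,0,0,0,33, 0,0,0,0,0,0,33, 0,0,0,0,0,0,33, 0,0,0,0,0,0,33]'
python3 -m inch '[0,0,0.3,0,0,0,33, 0,0,0.3,0,0,0,33, 0,0,0.3,0,0,0,33, 0,0,0.3,0,0,0,33, 0,0,0.3,0,0,0,33, 0,0,0,0,0,0,33, 0,0,0,0,0,0,33, 0,0,0,0,0,0,33]'
```

```text
time: 14.2
tool_pos: [0.6112, -0.1729, 0.0105]
tcp_rot: [2.221, 2.221, 0.001]
wrist_force: [-0.1, -0.3, -3.1]
width: 0.452
grip_force: 50.8
time: 15.0
tool_pos: [0.6108, -0.1728, 0.0086]
tcp_rot: [-2.221, -2.221, 0.0]
wrist_force: [0.0, 0.1, -2.1]
width: 0.449
grip_force: 50.9
```

```bash
python3 -m inch '[0,0,0.3,0,0,0,33, 0,0,0.3,0,0,0,33, 0,0,0,0,0,0,33, 0,0,0,0,0,0,33, 0,0,0,0,0,0,33, 0,0,0,0,0,0,33, 0,0,0,0,0,0,33, 0,0,0,0,0,0,33]'
```

```text
time: 15.8
tool_pos: [0.6109, -0.1728, 0.0086]
tcp_rot: [-2.221, -2.221, 0.0]
wrist_force: [-3.0, 1.0, 5.8]
width: 0.454
grip_force: 51.3
```

```bash
python3 -m inch '[0,0,-0.5,0,0,0,40, 0,0,0,0,0,0,44, 0,0,0,0,0,0,50, 0,0,0,0,0,0,60, 0,0,0,0,0,0,70, 0,0,-5,0,0,0,75, 0,0,-20,0,0,0,75, 0,0,-40,0,0,0,75]'
python3 -m inch '[0,0,-45,0,0,0,75, 20,0,-10,0,0,0,75, 45,4,0,0,0,0,75, 50,6,0,0,0,0,75, 50,6,0,0,0,0,75, 50,6,0,0,0,0,75, 50,6,0,0,0,0,75, 40,3,0,0,0,0,75]'
python3 -m inch '[20,2,0,0,0,0,75, 0,0,0,0,0,-7.6,75, 0,0,0,0,0,-7.6,75, 0,0,0,0,0,-7.6,75, 0,0,0,0,0,0,75, 0,0,0,0,0,0,75, 0,0,0,0,0,0,75, 0,0,0,0,0,0,75]'
python3 -c "
from h import *
snap('wrist','w7');print(sensors.read_state()['tool_pos'],R.from_rotvec(sensors.read_state()['tcp_rot']).as_matrix()[:2,1])
snap('side','d7');a=cv2.imread('pics/d7_full.png')
i=cv2.imread('pics/w7_full.png')
cv2.imwrite('pics/c7.png',np.hstack([cv2.resize(i,(440,330)),cv2.resize(a[270:400,340:450],(330,330))]))
print(plate('d7',391,362))
"
```

```text
time: 16.6
tool_pos: [0.6076, -0.1717, 0.0705]
tcp_rot: [-2.216, -2.216, 0.006]
wrist_force: [0.1, -0.5, -0.7]
width: 0.876
grip_force: 0.0
time: 17.4
tool_pos: [0.642, 0.1336, 0.1292]
tcp_rot: [2.22, 2.222, 0.002]
wrist_force: [0.6, -0.5, -0.1]
width: 0.879
grip_force: 0.0
time: 18.2
tool_pos: [0.6437, 0.1505, 0.1285]
tcp_rot: [1.741, 2.615, -0.0]
wrist_force: [-0.5, 0.7, 0.9]
width: 0.878
grip_force: 0.0
[0.64372779 0.15052831 0.12852427] [0.92238281 0.38627705]
((0.4606267310232499, -0.30104255958063486), array([0.07970049, 0.07187328]), 49.25176239013672)
```

View pics/c7.png

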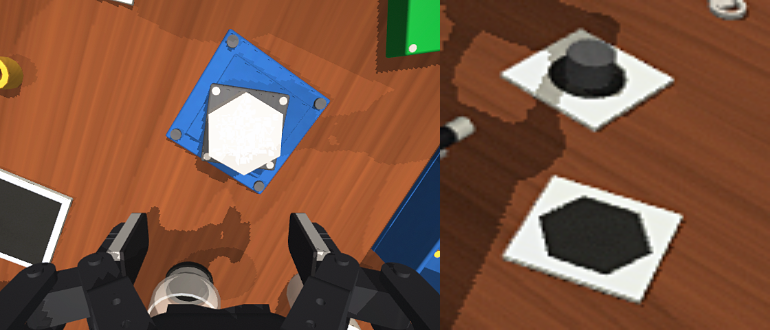

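The die stands centred, and the hex flats are now square to the fingers. I'll segment the bright hex top for its centre and yaw.

```bash
cat > hx.py <<'E'
from h import *
def hexfit(name,u,v,z,lo,hi=256,box=90):
    g=cv2.imread(f'pics/{name}_full.png').min(2)
    m=((g>=lo)&(g<hi)).astype(np.uint8); 
    m=cv2.morphologyEx(m,cv2.MORPH_OPEN,np.ones((3,3)))
    n,l,st,c=cv2.connectedComponentsWithStats(m); k=l[v,u]
    cs,_=cv2.findContours((l==k).astype(np.uint8),cv2.RETR_EXTERNAL,cv2.CHAIN_APPROX_NONE)
    c=cv2.convexHull(max(cs,key=len)); W=np.array([ray(name,*p[0],z)[:2] for p in c])
    M=cv2.moments((W*1e4).astype(np.float32)); c0=np.array([M['m10'],M['m01']])/M['m00']/1e4
    best=min(((np.ptp(W@[np.cos(a),np.sin(a)])),np.degrees(a)) for a in np.radians(np.arange(0,180,.5)))
    w=[(np.degrees(a),round(np.ptp(W@[np.cos(a),np.sin(a)]),4)) for a in np.radians(best[1]+np.array([-60,0,60]))]
    return c0,w
E
python3 -c "
from hx import *
print(hexfit('w7',356,193,.08,190))
r=ray('w7',356,193,.08);print(r)
i=cv2.imread('pics/w7_full.png');print(i[193,356],i[150,310])
for n,p in (('d7',(391,362)),('scene0',(217,222))):
  g=cv2.imread(f'pics/{n}_full.png'); print(n,hexfit.__name__)
  g=255-g; cv2.imwrite('pics/inv_full.png',g); import shutil; shutil.copy(f'pics/{n}.npz','pics/inv.npz'); print(hexfit('inv',*p,.006,180))
"
```

```text
(array([0.64463193, 0.19281255]), [(np.float64(23.0), np.float64(0.0505)), (np.float64(83.0), np.float64(0.0503)), (np.float64(143.0), np.float64(0.0551))])
[0.64320122 0.19487901 0.08      ]
[255 254 254] [126 127 130]
d7 hexfit
(array([ 0.46070712, -0.3011922 ]), [(np.float64(79.5), np.float64(0.0727)), (np.float64(139.5), np.float64(0.0719)), (np.float64(199.5), np.float64(0.073))])
scene0 hexfit
(array([ 0.46200713, -0.30305594]), [(np.float64(-43.5), np.float64(0.068)), (np.float64(16.5), np.float64(0.0629)), (np.float64(76.5), np.float64(0.0674))])
```

```bash
python3 -m inch '[20,9,0,0,0,0,75, 19.4,8,0,0,0,0,75, 0,0,20,0,0,0,75, 0,0,20,0,0,0,75, 0,0,10,0,0,0,75, 0,0,0,0,0,0,75, 0,0,0,0,0,0,75, 0,0,0,0,0,0,75]' 60
python3 -c "
from hx import *
snap('wrist','w8');print(sensors.read_state()['tool_pos'])
i=cv2.imread('pics/w8_full.png')[150:480,120:520];cv2.imwrite('pics/c8.png',cv2.resize(i,(720,594)))"
```

```text
time: 19.1
tool_pos: [0.6451, 0.1938, 0.0798]
tcp_rot: [1.738, 2.615, 0.002]
wrist_force: [0.8, -0.4, 0.5]
width: 0.878
grip_force: 0.0
[0.64515096 0.19379361 0.07993375]
```

View pics/c8.png

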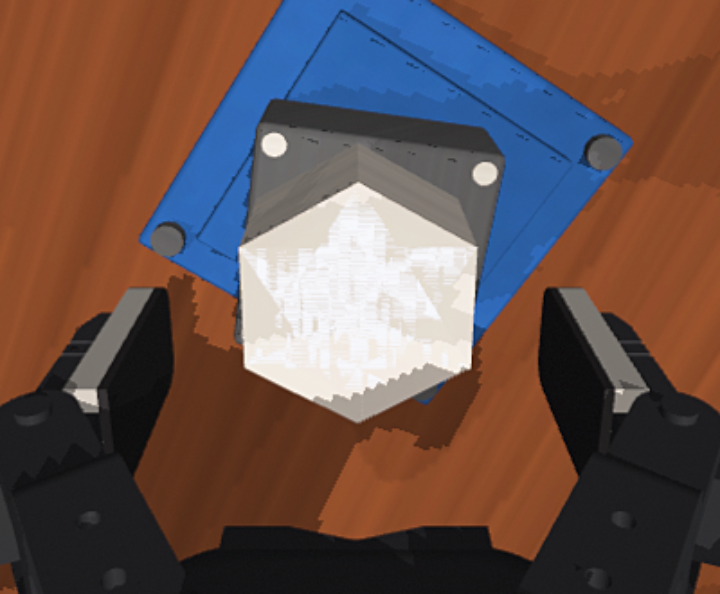

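The hex sits centred between the fingers: hex columns 243–473, finger pads 172 and 541. Descend and grip.

```bash
python3 -m inch '[0,0,10,0,0,0,75, 0,0,10,0,0,0,75, 0,0,6,0,0,0,72, 0,0,2,0,0,0,65, 0,0,0,0,0,0,58, 0,0,0,0,0,0,50, 0,0,0,0,0,0,43, 0,0,0,0,0,0,43]' 60
python3 -m inch '[0,0,0,0,0,0,43, 0,0,0,0,0,0,43, 0,0,-3,0,0,0,43, 0,0,-10,0,0,0,43, 0,0,-20,0,0,0,43, 0,0,-40,0,0,0,43, 0,0,-30,0,0,0,43, 0,0,0,0,0,0,43]'
```

```text
time: 19.95
tool_pos: [0.6448, 0.1939, 0.0511]
tcp_rot: [1.738, 2.616, 0.002]
wrist_force: [1.4, 0.3, 1.1]
width: 0.572
grip_force: 64.7
time: 20.75
tool_pos: [0.6475, 0.1945, 0.1595]
tcp_rot: [1.735, 2.611, 0.011]
wrist_force: [1.6, -0.5, -3.8]
width: 0.579
grip_force: 64.2
```

```bash
python3 -m inch '[-15,-14,0,0,0,0,43, -30,-28,0,0,0,0,43, -30,-28,0,0,0,0,43, -30,-28,0,0,0,0,43, -30,-28,0,0,0,0,43, -30,-28,0,0,0,0,43, -30,-28,0,0,0,0,43, -30,-28,0,0,0,0,43]'
python3 -m inch '[-30,-28,0,0,0,0,43, -30,-28,0,0,0,0,43, -30,-28,0,0,0,0,43, -30,-28,0,0,0,0,43, -26,-27,0,0,0,0,43, -15,-14,0,0,0,3.5,43, 0,0,20,0,0,0,43, 0,0,20,0,0,0,43]'
python3 -m inch '[0,0,30,0,0,0,43, 0,0,30,0,0,0,43, 0,0,15,0,0,0,43, 0,0,5,0,0,0,43, 0,0,0,0,0,0,43, 0,0,0,0,0,0,43, 0,0,0,0,0,0,43, 0,0,0,0,0,0,43]'
python3 -c "
from hx import *
snap('wrist','w9');s=sensors.read_state();print(s['tool_pos'],R.from_rotvec(s['tcp_rot']).as_matrix()[:2,1])
i=cv2.imread('pics/w9_full.png')[170:470,140:500];cv2.imwrite('pics/c9.png',cv2.resize(i,(720,600)))"
```

```text
time: 21.55
tool_pos: [0.534, -0.0965, 0.1503]
tcp_rot: [-1.736, -2.612, 0.004]
wrist_force: [-0.0, 0.2, -4.7]
width: 0.574
grip_force: 64.1
time: 22.35
tool_pos: [0.4565, -0.3032, 0.111]
tcp_rot: [-1.819, -2.558, 0.0]
wrist_force: [0.7, -0.2, -6.3]
width: 0.574
grip_force: 64.2
time: 23.15
tool_pos: [0.4601, -0.3035, 0.035]
tcp_rot: [1.816, 2.56, -0.0]
wrist_force: [0.3, 0.1, -5.1]
width: 0.572
grip_force: 64.0
[ 0.45992151 -0.30339712  0.03477178] [0.9437455  0.33067004]
```

View pics/c9.png

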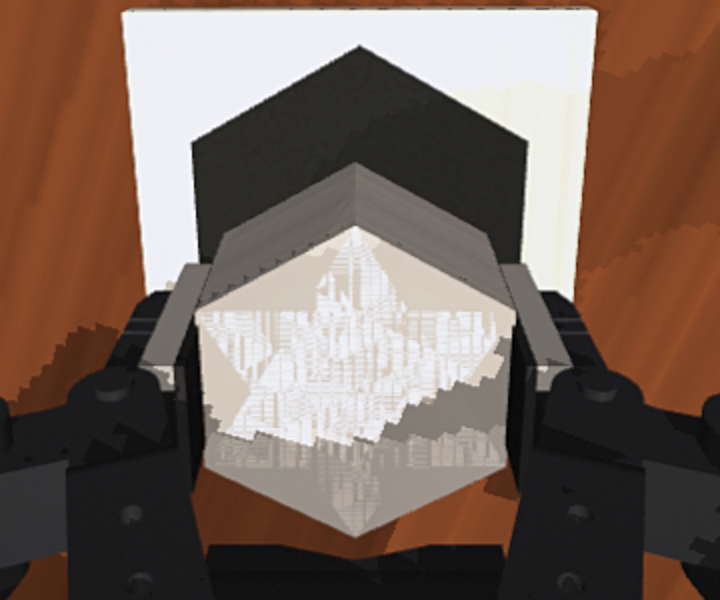

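Hex and inlay are parallel. Computing the offset in tool axes:

```bash
python3 -c "
from hx import *
f=lambda x,y,z:ray('w9',140+x/2-.25,170+y/2-.25,z)[:2]
ty=np.array([.9437,.3307]);tx=np.array([-.3307,.9437])
a,b,c=f(360,45,.006),f(192,143,.006),f(527,141,.006)
C=[(b+c)/2-tx*.02136,a-tx*.0427];print('inlay',C,np.linalg.norm(c-b),np.degrees(np.arctan2(*(c-b)[::-1])))
t=.0637;a,b,c,d=[f(*p,t) for p in((354,226),(197,310),(514,310),(355,537))]
H=[(a+d)/2,(b+c)/2-tx*.01443];print('hex',H,np.linalg.norm(c-b),np.degrees(np.arctan2(*(c-b)[::-1])))
e=np.mean(C,0)-np.mean(H,0);print('move tool x,y',e@tx*1e3,e@ty*1e3)"
```

```text
inlay [array([ 0.45880284, -0.30172952]), array([ 0.45884844, -0.30155988])] 0.07347787465607294 19.596476016993975
hex [array([ 0.4586485 , -0.30471272]), array([ 0.45871658, -0.30438602])] 0.04931073201175787 19.226318037760528
move tool x,y 2.6938154075746694 1.0956152496981066
```

```bash
python3 -m inch '[2.7,1.1,8,0,0,0,43, 0,0,8,0,0,0,43, 0,0,6,0,0,0,43, 0,0,3,0,0,0,43, 0,0,1.5,0,0,0,43, 0,0,0,0,0,0,43, 0,0,0,0,0,0,43, 0,0,0,0,0,0,43]'
python3 -m inch '[0,0,0.3,0,0,0,43, 0,0,0.3,0,0,0,43, 0,0,0.3,0,0,0,43, 0,0,0.3,0,0,0,43, 0,0,0.3,0,0,0,43, 0,0,0,0,0,0,43, 0,0,0,0,0,0,43, 0,0,0,0,0,0,43]'
```

```text
time: 24.0
tool_pos: [0.4585, -0.2993, 0.0072]
tcp_rot: [-1.816, -2.561, -0.0]
wrist_force: [-3.4, 2.7, 3.1]
width: 0.573
grip_force: 64.9
time: 24.8
tool_pos: [0.4584, -0.2993, 0.0071]
tcp_rot: [-1.816, -2.56, -0.0]
wrist_force: [-8.2, 6.4, 13.3]
width: 0.575
grip_force: 66.7
```

```bash
python3 -m inch '[0,0,-1,0,0,0,45, 0,0,0,0,0,0,52, 0,0,0,0,0,0,58, 0,0,0,0,0,0,66, 0,0,0,0,0,0,75, 0,0,-5,0,0,0,80, 0,0,-20,0,0,0,85, 0,0,-40,0,0,0,85]'
python3 -m inch '[-20,0,-45,0,0,0,85, -20,0,-25,0,0,0,85, -10,0,0,0,0,0,85, 0,0,0,0,0,0,85, 0,0,0,0,0,0,85, 0,0,0,0,0,0,85, 0,0,0,0,0,0,85, 0,0,0,0,0,0,85]'
python3 -c "
from hx import *
snap('wrist','w10');s=sensors.read_state();print(s['tool_pos'],R.from_rotvec(s['tcp_rot']).as_matrix()[:2,1],proj('w10',[.459,-.302,.036]))
i=cv2.imread('pics/w10_full.png')[60:360,140:500];cv2.imwrite('pics/c10.png',cv2.resize(i,(720,600)))"
```

```text
time: 25.6
tool_pos: [0.4565, -0.298, 0.069]
tcp_rot: [-1.813, -2.556, -0.0]
wrist_force: [0.4, -0.5, 0.5]
width: 0.999
grip_force: 0.0
time: 26.4
tool_pos: [0.4751, -0.3462, 0.1403]
tcp_rot: [-1.816, -2.561, -0.0]
wrist_force: [-0.2, -0.1, 0.1]
width: 0.996
grip_force: 0.0
[ 0.47530291 -0.34642313  0.14069418] [0.94368593 0.33084183] [319.35073542 166.30202111]
```

View pics/c10.png

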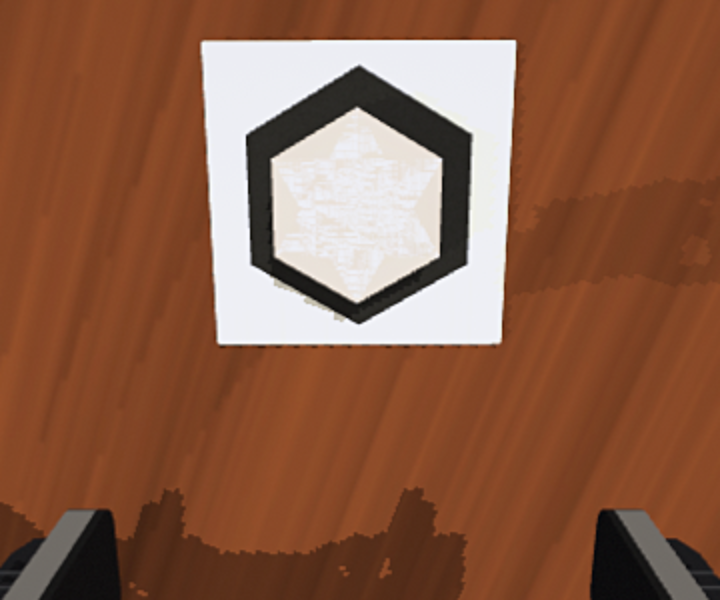

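```bash
python3 -c "
from hx import *
f=lambda x,y,z:ray('w10',140+x/2-.25,60+y/2-.25,z)[:2]
ty=np.array([.9437,.3307]);tx=np.array([-.3307,.9437])
I=np.mean([f(*p,.006) for p in((359,65),(247,134),(471,134),(251,265),(467,265),(360,324))],0)
H=np.mean([f(*p,.036) for p in((357,107),(271,158),(443,157),(272,257),(441,257),(357,305))],0)
print(I,H,(I-H)@tx*1e3,(I-H)@ty*1e3)"
```

```text
[ 0.45890876 -0.30149944] [ 0.45788516 -0.30097535] -0.8330897081689381 0.7926538576772142
```

The hex is within about 1 mm of centre and aligned. Back for the block.

```bash
python3 -m inch '[0,0,0,0,0,4.7,85, 18,13,0,0,0,0,85, 36,25,0,0,0,0,85, 36,25,0,0,0,0,85, 36,25,0,0,0,0,85, 36,25,0,0,0,0,85, 36,25,0,0,0,0,85, 36,25,0,0,0,0,85]'
python3 -m inch '[36,25,0,0,0,0,85, 36,25,0,0,0,0,85, 36,25,0,0,0,0,85, 36,25,0,0,0,0,85, 36,25,0,0,0,0,85, 18,12,0,0,0,0,85, 0,0,0,0,0,0,85, 0,0,0,0,0,0,85]'
python3 -m inch '[0,0,0,0,0,0,85, 0,0,0,0,0,0,85, 0,0,0,0,0,0,85, 0,0,0,0,0,0,85, 0,0,0,0,0,0,85, 0,0,0,0,0,0,85, 0,0,0,0,0,0,85, 0,0,0,0,0,0,85]'
python3 -c "
from hx import *
snap('wrist','w11');s=sensors.read_state();print(s['tool_pos'],R.from_rotvec(s['tcp_rot']).as_matrix()[:2,1],proj('w11',[.646,.1935,.05]))
i=cv2.imread('pics/w11_full.png')[90:390,140:500];cv2.imwrite('pics/c11.png',cv2.resize(i,(720,600)))"
```

```text
time: 27.25
tool_pos: [0.5748, -0.0777, 0.1415]
tcp_rot: [1.921, 2.486, 0.0]
wrist_force: [0.0, 0.4, 0.3]
width: 0.996
grip_force: 0.0
time: 28.05
tool_pos: [0.6566, 0.1462, 0.141]
tcp_rot: [-1.92, -2.486, 0.002]
wrist_force: [-0.4, -0.4, 0.0]
width: 0.996
grip_force: 0.0
time: 28.85
tool_pos: [0.6571, 0.1466, 0.1415]
tcp_rot: [-1.921, -2.486, 0.0]
wrist_force: [-0.5, 0.7, 0.2]
width: 0.996
grip_force: 0.0
[0.65710393 0.14666522 0.14147576] [0.96765958 0.25225968] [322.1679728  166.47160352]
```

View pics/c11.png

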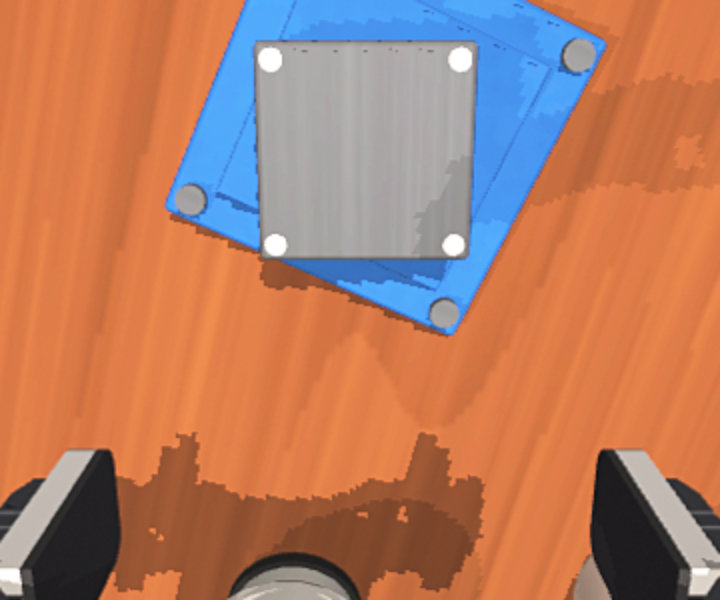

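The block is square to the fingers with top corners (254,42), (478,42), (469,258) and (261,259). Its bright corner screws confirm it's the dark block and not a green look-alike.

```bash
python3 -c "
from hx import *
f=lambda x,y,z:ray('w11',140+x/2-.25,90+y/2-.25,z)[:2]
ty=np.array([.9677,.2523]);tx=np.array([-.2523,.9677])
P=np.array([f(*p,.05) for p in((254,42),(478,42),(469,258),(261,259))]);B=P.mean(0)
E=np.roll(P,-1,0)-P;print(B,np.linalg.norm(E,axis=1),np.degrees(np.arctan2(E[:,1],E[:,0])))
e=B-[.6571,.14666];print(e@tx*1e3,e@ty*1e3)"
```

```text
[0.64624351 0.19326881] [0.06100514 0.0605493  0.06122989 0.06086536] [  14.54998063  -75.39735594 -165.15446369  104.39156604]
47.84243593113634 1.2535743723417752
```

```bash
python3 -m inch '[24,1.3,0,0,0,0,85, 23.8,0,0,0,0,0,85, 0,0,25,0,0,0,85, 0,0,30,0,0,0,85, 0,0,20,0,0,0,85, 0,0,0,0,0,0,85, 0,0,0,0,0,0,85, 0,0,0,0,0,0,85]' 80
python3 -m inch '[0,0,20,0,0,0,85, 0,0,15,0,0,0,85, 0,0,8,0,0,0,85, 0,0,4,0,0,0,85, 0,0,2,0,0,0,85, 0,0,0,0,0,0,85, 0,0,0,0,0,0,85, 0,0,0,0,0,0,85]'
```

```text
time: 29.7
tool_pos: [0.6477, 0.1935, 0.0683]
tcp_rot: [1.92, 2.484, 0.003]
wrist_force: [0.2, -0.2, 0.2]
width: 0.993
grip_force: 0.0
time: 30.5
tool_pos: [0.6469, 0.1933, 0.0182]
tcp_rot: [1.921, 2.485, 0.001]
wrist_force: [0.6, 0.8, 0.1]
width: 0.993
grip_force: 0.0
```

Centred to within 1 mm. Grip and lift.

```bash
python3 -m inch '[0,0,1,0,0,0,80, 0,0,0,0,0,0,75, 0,0,0,0,0,0,70, 0,0,0,0,0,0,63, 0,0,0,0,0,0,56, 0,0,0,0,0,0,54, 0,0,0,0,0,0,54, 0,0,0,0,0,0,54]' 80
python3 -m inch '[0,0,0,0,0,0,54, 0,0,-3,0,0,0,54, 0,0,-10,0,0,0,54, 0,0,-20,0,0,0,54, 0,0,-30,0,0,0,54, 0,0,-30,0,0,0,54, 0,0,0,0,0,0,54, 0,0,0,0,0,0,54]'
```

```text
time: 31.3
tool_pos: [0.6478, 0.1936, 0.0177]
tcp_rot: [1.92, 2.484, 0.004]
wrist_force: [3.6, 0.3, 5.4]
width: 0.711
grip_force: 89.8
time: 32.1
tool_pos: [0.6452, 0.1929, 0.1083]
tcp_rot: [-1.92, -2.485, 0.002]
wrist_force: [-1.2, 0.3, -10.6]
width: 0.717
grip_force: 89.5
```

Block is held. Carry it to the square plate, turning 17.5° to match.

```bash
python3 -m inch '[-10,-16,0,0,0,0,54, -23,-37,0,0,0,0,54, -23,-37,0,0,0,0,54, -23,-37,0,0,0,0,54, -23,-37,0,0,0,0,54, -23,-37,0,0,0,0,54, -12,-19,0,0,0,0,54, 0,0,0,0,0,5.8,54]'
python3 -m inch '[0,0,10,0,0,5.8,54, 0,0,20,0,0,5.9,54, 0,0,25,0,0,0,54, 0,0,15,0,0,0,54, 0,0,8,0,0,0,54, 0,0,0,0,0,0,54, 0,0,0,0,0,0,54, 0,0,0,0,0,0,54]'
python3 -m inch '[0,0,0,0,0,0,54, 0,0,0,0,0,0,54, 0,0,0,0,0,0,54, 0,0,0,0,0,0,54, 0,0,0,0,0,0,54, 0,0,0,0,0,0,54, 0,0,0,0,0,0,54, 0,0,0,0,0,0,54]'
python3 -c "
from hx import *
snap('wrist','w12');s=sensors.read_state();print(s['tool_pos'],R.from_rotvec(s['tcp_rot']).as_matrix()[:2,1])
i=cv2.imread('pics/w12_full.png')[170:470,140:500];cv2.imwrite('pics/c12.png',cv2.resize(i,(720,600)))"
```

```text
time: 32.9
tool_pos: [0.4612, 0.0033, 0.1053]
tcp_rot: [-2.045, -2.375, 0.011]
wrist_force: [0.8, 0.9, -8.7]
width: 0.714
grip_force: 90.4
time: 33.7
tool_pos: [0.4688, 0.0051, 0.0322]
tcp_rot: [2.276, 2.164, 0.002]
wrist_force: [-0.4, -0.1, -9.1]
width: 0.713
grip_force: 90.1
time: 34.5
tool_pos: [0.4679, 0.0051, 0.0314]
tcp_rot: [-2.277, -2.164, 0.0]
wrist_force: [-0.1, 0.1, -7.8]
width: 0.709
grip_force: 90.1
[0.46794389 0.00512277 0.03145877] [ 0.99871942 -0.05059166]
```

View pics/c12.png

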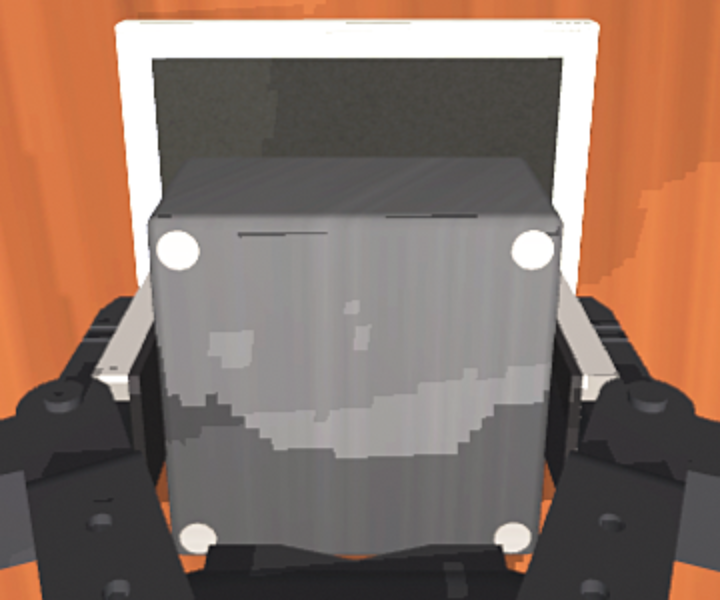

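The edges are parallel. Computing the offset:

```bash
python3 -c "
from hx import *
f=lambda x,y,z:ray('w12',140+x/2-.25,170+y/2-.25,z)[:2]
ty=np.array([.9987,-.0506]);tx=np.array([.0506,.9987])
a,b=f(152,58,.006),f(563,57,.006);I=(a+b)/2-.043*tx
p,q=f(116,20,.006),f(600,22,.006);I2=(p+q)/2-.05*tx
t=.064;c,d=f(149,215,t),f(561,214,t);B=(c+d)/2-.031*tx
g,h=f(178,250,t),f(533,250,t);g2,h2=f(198,537,t),f(513,537,t)
print(I,I2,B,(g+h+g2+h2)/4);A=lambda a,b:(np.linalg.norm(b-a),np.degrees(np.arctan2(*(b-a)[::-1])));print(A(a,b),A(p,q),A(c,d),A(g,h))
print(np.array([I-B,I2-B])@np.array([tx,ty]).T*1e3)"
```

```text
[0.46667236 0.0045978 ] [0.46682738 0.00519478] [0.46623466 0.00515055] [0.46626331 0.00459547]
(np.float64(0.08556755579180286), np.float64(-2.8007348861383337)) (np.float64(0.09942980183399962), np.float64(-3.1818855810917253)) (np.float64(0.0596377828336786), np.float64(-2.7791514181781856)) (np.float64(0.052109868470003935), np.float64(-2.9256058997554697))
[[-0.52988155  0.46509918]
 [ 0.07416702  0.58970764]]
```

```bash
python3 -m inch '[0,0.5,8,0,0,0,54, 0,0,8,0,0,0,54, 0,0,6,0,0,0,54, 0,0,3,0,0,0,54, 0,0,1,0,0,0,54, 0,0,0,0,0,0,54, 0,0,0,0,0,0,54, 0,0,0,0,0,0,54]'
python3 -m inch '[0,0,0.3,0,0,0,54, 0,0,0.3,0,0,0,54, 0,0,0.3,0,0,0,54, 0,0,0.3,0,0,0,54, 0,0,0.3,0,0,0,54, 0,0,0,0,0,0,54, 0,0,0,0,0,0,54, 0,0,0,0,0,0,54]'
```

```text
time: 35.35
tool_pos: [0.4689, 0.0051, 0.0058]
tcp_rot: [2.277, 2.164, 0.001]
wrist_force: [-0.3, -0.6, -8.2]
width: 0.712
grip_force: 90.4
time: 36.15
tool_pos: [0.4685, 0.0051, 0.004]
tcp_rot: [2.277, 2.165, 0.0]
wrist_force: [0.5, 1.2, -8.1]
width: 0.71
grip_force: 90.4
```

```bash
python3 -m inch '[0,0,0.3,0,0,0,54, 0,0,0.3,0,0,0,54, 0,0,0.2,0,0,0,54, 0,0,0,0,0,0,54, 0,0,0,0,0,0,54, 0,0,0,0,0,0,54, 0,0,0,0,0,0,54, 0,0,0,0,0,0,54]'
```

```text
time: 36.95
tool_pos: [0.4686, 0.0051, 0.0037]
tcp_rot: [2.277, 2.165, 0.0]
wrist_force: [-6.1, -0.5, 4.6]
width: 0.713
grip_force: 92.0
```

It's in contact with the plate. Release, rise and check everything.

```bash
python3 -m inch '[0,0,-0.4,0,0,0,62, 0,0,0,0,0,0,66, 0,0,0,0,0,0,74, 0,0,0,0,0,0,82, 0,0,0,0,0,0,85, 0,0,0,0,0,0,85, 0,0,-5,0,0,0,85, 0,0,-20,0,0,0,85]'
python3 -m inch '[0,0,-40,0,0,0,85, 0,0,-50,0,0,0,85, 0,0,-50,0,0,0,85, 0,0,-40,0,0,0,85, -30,0,-20,0,0,0,85, -20,0,0,0,0,0,85, 0,0,0,0,0,0,85, 0,0,0,0,0,0,85]'
python3 -c "
from hx import *
snap('wrist','w13');snap('side','d13')
i=cv2.imread('pics/w13_full.png');j=cv2.imread('pics/d13_full.png')[170:410,180:460]
cv2.imwrite('pics/c13.png',np.hstack([cv2.resize(i,(400,300)),cv2.resize(j,(350,300))]))"
```

```text
time: 37.75
tool_pos: [0.4663, 0.0052, 0.0272]
tcp_rot: [-2.274, -2.162, 0.005]
wrist_force: [-0.1, 0.0, -0.2]
width: 0.994
grip_force: 0.0
time: 38.55
tool_pos: [0.4655, -0.0447, 0.2285]
tcp_rot: [-2.278, -2.162, -0.0]
wrist_force: [0.1, -0.6, 0.0]
width: 0.995
grip_force: 0.0
```

View pics/c13.png

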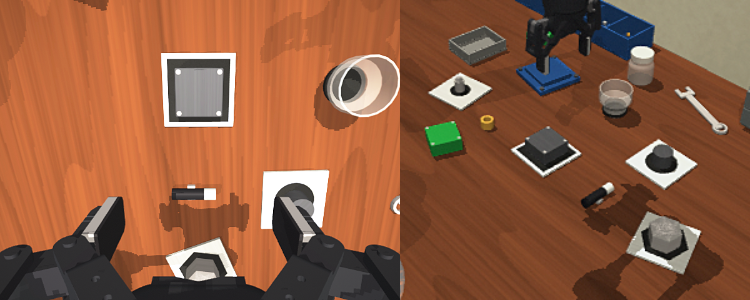

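All four pieces stand centred on their plates, the stand is empty, and the cup and green blocks are untouched.

```bash
python3 -c "
from workcell import job;print(job.finish_job())"
```

```text
the job is handed in; nothing more can be done
None
```

I unstacked all four pieces in order and set each one upright on its matching plate. The guard cup was left standing where it was, and I handed the job in at about 39 s.

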